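# Shut and latch the tumbler tray's gate

### The arm

A 7-joint arm with a two-finger parallel gripper is mounted at the origin on the work surface. World frame = base frame: x ahead of the robot, y to its left, z up, the work surface at z = 0. Lengths are in m, angles in degrees, forces in N, time in s.
With the tool pointing down it reaches from about 0.35 to 0.9 m from the base axis. Payload 8.1 kg.
Tool frame: the origin (TCP) lies between the finger pads; the fingertips stand 14 mm ahead of it and the grasp point (between the pads) lies 5 mm behind it; z points along the fingers, y is the line along which they close (so a half turn about z gives the same grasp; the last joint's range is limited). The gripper opens to 92 mm and grips with 3 to 60 N. Pads are 19 mm wide; open, the fingers measure 130 mm over their backs; the gripper's body (75 mm by 190 mm) begins 47 mm behind the grasp point.
Start: joints at [59.553, 24.895, 1.432, 90.138, -0.665, 64.973, -4.303], TCP at [0.26, -0.568, 0.241] pointing down, gripper open.
Joint ranges: [-149.89, 149.89], [-25.12, 119.58], [-72.63, 75.52], [4.76, 147.25], [-75.54, 255.54], [6.69, 114.76], [-157.13, 157.13]. Speed limits (degrees/s): [127.2, 127.2, 172.46, 172.46, 180, 180, 180].

### API

Orientations are given as [roll, pitch, yaw] about the fixed x, y, z axes, in that order (R = Rz(yaw) Ry(pitch) Rx(roll)).
In Python, from plant import get_state, read_camera, calibration, hand_in gives the robot as it stands. The module is installed in compiled form; this text tells all that it offers.
- The arm moves only by the shell command python3 -m inch 'ROWS' [OPENING] [FORCE]. ROWS is JSON, a list of rows, each a list of 6 numbers: the shift along the tool's x, y, z as a fraction of full scale, then the turn, a rotation vector about the tool's x, y, z as a fraction of full scale. In form: [[x, y, z, wx, wy, wz], ...]. A call has 1 to 10 rows; each row is the pose to reach, as a shift and turn from the pose commanded when the call began, along the tool's axes at that moment, turning the shorter way round; what a row does not reach only later rows make up. Full scale, the value 1, is 0.1 m for a shift and 180 degrees for a turn. A row lasts 1/8 s, in which the tool goes at most 62.5 mm and 10.7 degrees, less where a joint would pass 70% of its speed; a pose out of reach is approached as far as the arm can. A call with a number of a shift or a turn outside -1 to 1 is refused whole. A call with a gripper value outside its range is refused whole. OPENING is the finger opening in mm, from 0 to 91.8, set as the call begins (- or left out, the last holds). The fingers move at their own pace and stop on an object; FORCE is the grip in N (left out, the last holds). Time passes only in rows, so rows that repeat a pose let the fingers close. It gives the time, the measured TCP pose, the force, the opening and the grip force at its end, in the units of the state.
- get_state(): the state, without advancing time (a new reading comes with each control period).
- read_camera(name): name is "side" or "top"; returns (picture, depth): 480x640x3 uint8, red, green, blue; 480x640 float32, m along the optical axis (not along the pixel's ray), 0 where there is no reading.
- calibration(name): a dict with "mtx" (3x3 intrinsics, pixels), "rvec" (rotation vector, rad) and "tvec" (3), from world to camera coordinates, as OpenCV has them. Camera axes: x right, y down, z forward; pixel columns grow to the right and rows downward; lengths in m; the calibration is good to about 2 mm. A picture is of the moment at which its call begins. calibration takes no time and is no camera call.
- hand_in(): hands the job in; it is judged then, once.
The state is a dict: "time": time; "joint_positions": joint angles; "dq": joint speeds; "effort": joint torques, N m; "tcp_pos": TCP position; "ee_rot": TCP orientation; "ft_force": force on the tool from outside, world axes, zero at the start; "ft_torque": the same for the moment, N m; "grip_width": opening from 0.0 (shut) to 1.0 (fully open); "grip_force": force on a finger pad.
Only numpy, scipy, OpenCV 4.12 (cv2) and the standard library are available. Lean on these libraries where they do the work, as an engineer would, in place of code of your own. Each camera call takes 0.05 s, during which the arm holds its last target. There are 200 camera calls.

### The job

The sliding gate of the tumbler tray stands open: take its drop bar by the ball knob, lift the bar clear of the keeper, draw the gate shut until its edge is pressed into the spring buffer beside the keeper, and let the bar drop fully into the keeper's notch so that it holds the gate shut. The keeper may be bolted up to 25 mm either way from its usual place, so feel for the buffer: pressing with about 10 N is right, 18 N is too much. Do not slam the gate, let go when it is latched, and leave the loose glassware standing where it is.

Things in the scene. Friction and masses are not known exactly. Their poses are not given: they have to be found in the camera images.
- tray: Fixed low steel tray of ten tumblers, 260 (x) x 440 (y) mm; walls 85, tumblers 106 mm high. Origin: centre of its underside on the table, z up. Its -x side faces the robot: fixed panel over y -220 to 0, gate opening y 0 to 190, keeper bracket at the +y end. The gate slides along the tray's y in a track at x = -142 mm and closes towards +y.
- gate: Sliding gate, aluminium frame and clear panel, 190 (y) x 8 x 115 mm high, 0.5 to 1 kg; origin: middle of its lower edge, 12 mm above the table, axes as the tray's. Starts with its origin 60 to 110 mm short of tray y = 90 mm. Latched, the origin is at tray y = 90 mm plus the keeper's unknown shift (see keeper_mid). Sliding friction 1 to 2 N.
- keeper_mid (a point): Point fixed to the tray, on the notch floor (85 mm high) where it would be with the steel keeper bracket (32 x 32 mm) in the middle of its bolt slots. The real keeper, not measured, is shifted -25 to +25 mm along tray y from here, carrying its buffer along. Notch 15 mm long in y; lip on its -y side 18 mm high, 8 mm thick, square front; back wall 24 mm high.
- gate_edge (a point): Top of the gate's +y edge. That edge, 50 mm above the table, meets the keeper's rubber-faced buffer plunger (18 mm wide) 1.2 mm before the latched position. The buffer pushes back with 3 N plus 3 N per mm, and springs the gate open again if the bar is not down. The bar can drop with the buffer pressed by 8 to 15 N (friction adds to what the hand feels); then it holds the gate against about 7 N.
- latch (a joint): Drop bar angle, rad; positive raises the nose; falls by its own weight (0.2 to 0.33 kg). Hinge axis along tray x, at gate x -12, y -80, z 100 mm. -0.06: on its lower stop (start); 0: level, nose on the notch floor (latched); 0.085: nose on top of the lip; above 0.15 the nose clears the whole keeper; upper stop 0.7.
- latch_nose (a point): Middle of the underside of the bar's nose: end of the dark steel drop bar (225 mm long, 10 wide, 14 high, on the gate's front face, reaching past its +y edge). The nose is 10 mm thick and wide, points down, 215 mm from the hinge and 27 mm below the bar's middle line, 20 mm below the bar's underside.
- latch_knob (a point): Centre of the black ball knob, diameter 28 mm, on a 10 mm stem on the drop bar: 130 mm from the hinge towards the nose and 45 mm above the bar's middle line. Free all round; the bar's top is 38 mm below it. The point's axes turn with the bar.
- tumbler_in: Loose glass tumbler, diameter 72 mm, 100 mm high, standing in the tray behind the gate opening; origin at the centre of its underside. To be left alone.
- tumbler_out: Loose glass tumbler, diameter 72 mm, 100 mm high, standing on the table in front of the tray's fixed panel; origin at the centre of its underside. To be left alone.
- vase_a: Loose dark glass vase, diameter 136 mm, 180 mm high, on the right side of the table; origin at the centre of its underside. To be left alone.
- vase_b: Loose dark glass vase, diameter 136 mm, 180 mm high, on the left side of the table; origin at the centre of its underside. To be left alone.

How it is judged:
By the outcome, as a careful person would: the job done as asked, in the order asked, and still so for the second after the job is handed in, with the robot touching nothing.
It also fails if it takes over 51 s, if anything falls off the work surface, if the arm or the gripper's body presses on something with over 40 N, if the wrist force passes 120 N, or if a joint passes its speed limit or range.

## Working session

There is one attempt and no reset: what is moved stays moved. The work goes in short steps, Python scripts to look and compute and a shell command to move; the robot and the scene stay as the last step left them, time stands still between calls to the robot, and variables do not carry over. Pictures are saved under pics/ and viewed, at most 10 in all, crops included, and the job is handed in when it is done.

```bash
mkdir -p pics; cat > h.py <<'E'
import numpy as np, cv2
from plant import *
def cam(n):
    c=calibration(n); R=cv2.Rodrigues(np.array(c['rvec'],float))[0]; return np.array(c['mtx'],float),R,np.array(c['tvec'],float).ravel()
def plane(n,u,v,z):
    K,R,t=cam(n); o=-R.T@t; d=R.T@np.linalg.inv(K)@[u,v,1]; return o+d*(z-o[2])/d[2]
def dep(n,u,v,D):
    K,R,t=cam(n); return R.T@(np.linalg.inv(K)@[u,v,1]*D-t)
def proj(n,p):
    K,R,t=cam(n); q=K@(R@np.array(p)+t); return q[:2]/q[2]
def snap(n,f):
    p,d=read_camera(n); cv2.imwrite(f'pics/{f}.png',p[:,:,::-1]); np.save(f'pics/{f}.npy',d); return p,d
E
python3 - <<'E'
from h import *
for n in('top','side'):
    snap(n,n+'0'); K,R,t=cam(n); print(n,(-R.T@t).round(3),K[0,0],R[2].round(2))
s=get_state(); print(s['time'],s['tcp_pos'],s['ee_rot'],s['ft_force'],s['grip_width'])
E
```

```text
top [ 0.265 -0.035  1.369] 540.1538803342146 [ 0.22  0.   -0.98]
side [0.078 0.941 0.904] 530.8460815010453 [ 0.36 -0.73 -0.58]
0.1 [ 0.25962161 -0.56805556  0.24000788] [-1.79919457e+02  9.37622426e-03  2.45636905e+01] [-0.63552774  0.60538031 -0.23194956] 1.0003787068641639
```

View pics/top0.png

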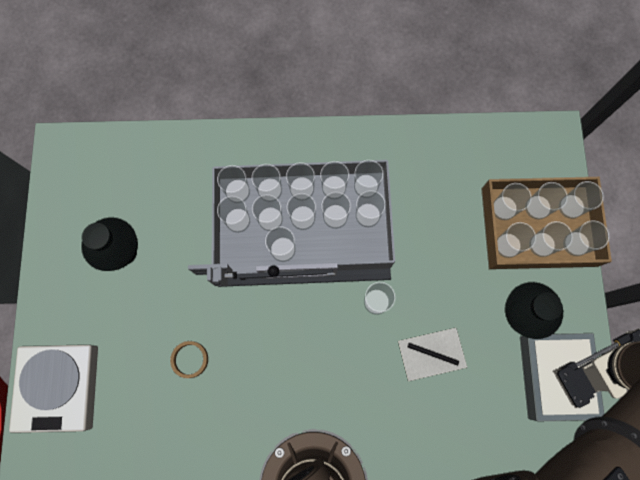

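View pics/side0.png

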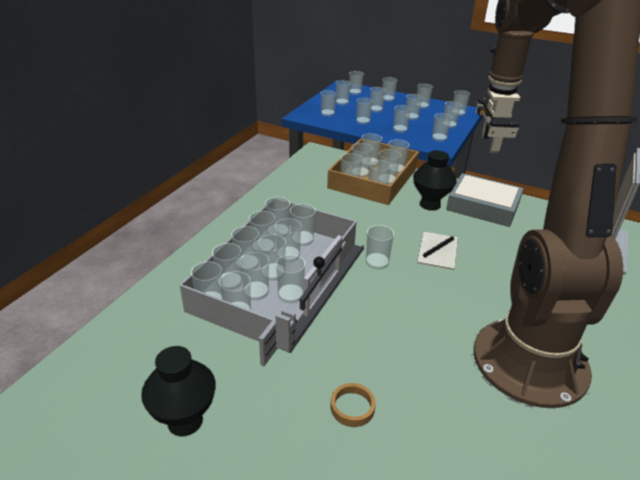

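The top view shows the tray centred at about (303,222), with the knob at (273,271), the keeper near (215,272) and the outer tumbler at (379,298). In the side view the knob is at (319,262) and the keeper near (285,330). Next I triangulate the knob and zoom in on the gate.

```bash
python3 - <<'E'
from h import *
im={n:cv2.imread(f'pics/{n}0.png') for n in('top','side')}
box={'top':(262,260,284,282),'side':(305,250,332,275)}
P={}
for n,(a,b,c,d) in box.items():
    m=(im[n][b:d,a:c].max(2)<38).astype(np.uint8)
    k,l,s,ce=cv2.connectedComponentsWithStats(m); i=1+np.argmax(s[1:,4]); P[n]=ce[i]+[a,b]; print(n,P[n],s[i])
M=[]
for n in P:
    K,R,t=cam(n); M.append(K@np.c_[R,t])
X=cv2.triangulatePoints(M[0],M[1],P['top'],P['side']).ravel();X=X[:3]/X[3]; print('knob',X.round(4),[ (proj(n,X)-P[n]).round(1) for n in P])
# tray rim corners at z=.085 (far corners) in top
for uv in [(215,168),(387,162),(393,262),(390,279)]: print(uv,plane('top',*uv,.085).round(3))
print('tumbler_out base',plane('top',377,304,0).round(3), 'keeper',plane('top',215,272,.1).round(3))
a=cv2.resize(im['top'][250:300,180:340],(800,250),interpolation=cv2.INTER_CUBIC)
b=cv2.resize(im['side'][230:370,240:380],(560,560),interpolation=cv2.INTER_CUBIC)
cv2.imwrite('pics/zt.png',a);cv2.imwrite('pics/zs.png',b)
E
```

```text
top [273.06521739 271.25      ] [ 6  6 11 11 92]
side [318.94186047 263.72093023] [ 9  8 11 17 86]
knob [0.4905 0.0794 0.1452] [array([-0. , -0.1]), array([0.1, 0. ])]
(215, 168) [0.77  0.231 0.085]
(387, 162) [ 0.775 -0.203  0.085]
(393, 262) [ 0.518 -0.205  0.085]
(390, 279) [ 0.476 -0.196  0.085]
tumbler_out base [ 0.427 -0.171  0.   ] keeper [0.5   0.222 0.1  ]
```

View pics/zt.png

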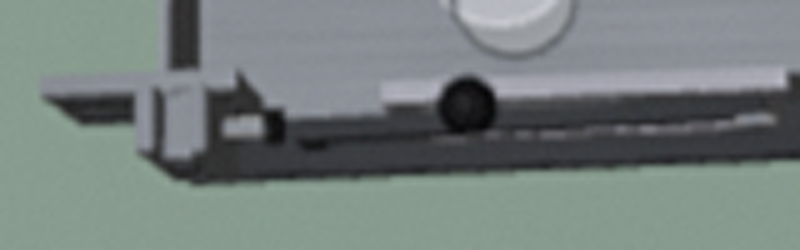

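View pics/zs.png

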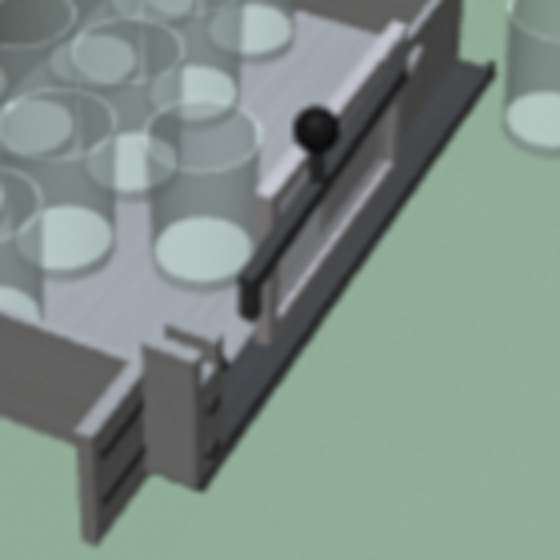

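The zooms show the nose short of the keeper and the bar on its lower stop. The keeper block's top spans about u 208–221.5 in the full top image. The knob came out at z 0.145, against 0.149 expected. I compute the tray yaw and expected travel, then move.

```bash
python3 - <<'E'
from h import *
def yaw(a,b): d=a-b; return np.degrees(np.arctan2(-d[0],d[1]))
print('far rim',yaw(plane('top',215,168,.085),plane('top',387,162,.085)))
a,b=plane('top',180+190/5,250+182/5,.01),plane('top',340,250+158/5,.01);print('track',yaw(a,b),a,b)
a,b=plane('top',256,250+83/5,.127),plane('top',336.5,250+68/5,.127);print('gatetop',yaw(a,b),a.round(3),b.round(3))
for u in(208,213,221.5): print('keeper',plane('top',u,271,.105).round(4))
k=plane('top',273.07,271.25,.149); print('knob@.149',k.round(4), plane('side',318.94,263.7,.149).round(4))
for n,uv in (('vaseA',(534,312)),('vaseB',(110,244))): print(n,plane('top',*uv,.09).round(3))
E
python3 -m inch '[[0,0,-0.4,0,0,-0.05],[0,0,-0.8,0,0,-0.1],[0,0,-1,0,0,-0.15],[0,0,-1,0,0,-0.2],[0,0,-1,0,0,-0.25],[0,0,-1,0,0,-0.3],[0,0,-1,0,0,-0.34],[0,0,-1,0,0,-0.36]]' 60 10
```

```text
far rim 0.7754298057382757
track 1.0079686226373143 [0.47932827 0.23208768 0.01      ] [ 0.48478693 -0.07816632  0.01      ]
gatetop 0.8926353483108888 [0.506 0.121 0.127] [ 0.509 -0.067  0.127]
keeper [0.5018 0.238  0.105 ]
keeper [0.5016 0.2261 0.105 ]
keeper [0.5011 0.2059 0.105 ]
knob@.149 [0.4897 0.079  0.149 ] [0.4886 0.0837 0.149 ]
vaseA [ 0.389 -0.531  0.09 ]
vaseB [0.577 0.482 0.09 ]
time: 1.1
tcp_pos: [0.2596, -0.5683, 0.3402]
ee_rot: [-180.0, -0.0, 89.5]
ft_force: [0.6, -0.3, -0.5]
grip_width: 0.654
grip_force: 0.0
```

```bash
python3 -m inch '[[0.5,0.18,0,0,0,-0.008],[1,0.36,0,0,0,-0.008]]' >/dev/null; python3 -m inch '[[0.5,0.18,0,0,0,0],[1,0.36,0,0,0,0]]'>/dev/null; python3 -m inch '[[0.5,0.18,0,0,0,0],[1,0.36,0,0,0,0]]'>/dev/null; python3 -m inch '[[0.5,0.18,0,0,0,0],[1,0.36,0,0,0,0]]'>/dev/null; python3 -m inch '[[0.5,0.18,0,0,0,0],[1,0.36,0,0,0,0]]'>/dev/null; python3 -m inch '[[0.5,0.18,0.4,0,0,0],[1,0.36,0.8,0,0,0],[1,0.36,0.8,0,0,0]]'
python3 - <<'E'
from h import *
snap('side','side1');snap('top','top1'); s=get_state();print(s['tcp_pos'],s['ee_rot'],s['joint_positions'],s['ft_force'])
E
```

```text
time: 2.72
tcp_pos: [0.4688, 0.037, 0.2584]
ee_rot: [-179.8, -0.1, 91.1]
ft_force: [-1.0, -1.1, -0.0]
grip_width: 0.652
grip_force: 0.0
[0.46948436 0.03418963 0.25996634] [-1.79884350e+02 -1.12631691e-02  9.09207372e+01] [ 21.60930624  13.63668134 -38.4227938  106.71096393   9.42251545
  62.95373603 -19.4291906 ] [ 0.87939698 -1.53458403  0.85123084]
```

```bash
python3 -m inch '[[0.25,0.1,0,0,0,0],[0.46,0.21,0,0,0,0],[0.46,0.21,0.4,0,0,0],[0.46,0.21,0.72,0,0,0],[0.46,0.21,0.72,0,0,0]]'
python3 - <<'E'
from h import *
p,_=snap('side','side2');q,_=snap('top','top2')
a=cv2.resize(p[190:330,250:390],(400,400),interpolation=3);b=cv2.resize(q[220:320,220:320],(400,400),interpolation=3)
cv2.imwrite('pics/z2.png',np.hstack([a,b])[:,:,::-1]); s=get_state();print(s['tcp_pos'],s['ft_force'])
E
```

```text
time: 3.45
tcp_pos: [0.4894, 0.0777, 0.1878]
ee_rot: [-179.8, 0.1, 90.7]
ft_force: [0.3, 0.0, -0.3]
grip_width: 0.655
grip_force: 0.0
[0.49101979 0.07902875 0.19008453] [ 0.06328801  0.27012511 -0.96974893]
```

View pics/z2.png

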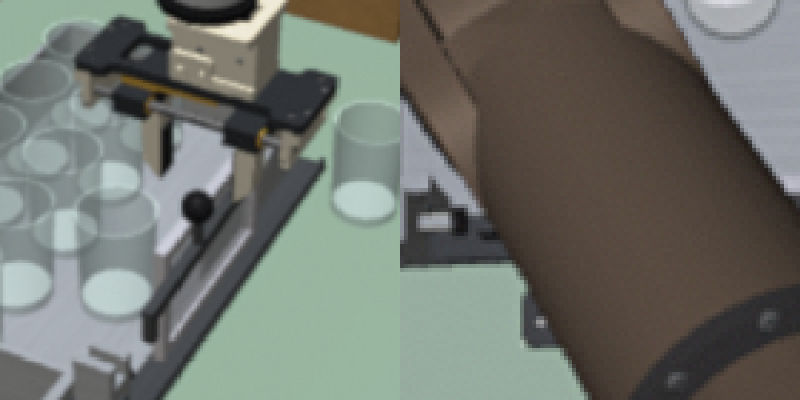

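The side view shows the fingers straddling the knob (319,262) on both sides with room to spare. The arm hides the knob from the top camera. I descend and close.

```bash
python3 -m inch '[[0.015,0,0.13,0,0,0],[0.015,0,0.26,0,0,0],[0.015,0,0.39,0,0,0],[0.015,0,0.39,0,0,0]]'; python3 -m inch '[[0,0,0,0,0,0],[0,0,0,0,0,0],[0,0,0,0,0,0],[0,0,0,0,0,0],[0,0,0,0,0,0],[0,0,0,0,0,0]]' 20 30
```

```text
time: 4.05
tcp_pos: [0.4895, 0.0812, 0.1485]
ee_rot: [-179.9, 0.0, 90.8]
ft_force: [0.4, 0.0, 0.6]
grip_width: 0.654
grip_force: 0.0
time: 4.8
tcp_pos: [0.4914, 0.0815, 0.15]
ee_rot: [179.9, -0.0, 90.8]
ft_force: [5.2, 0.4, -2.9]
grip_width: 0.286
grip_force: 30.0
```

```bash
python3 -m inch '[[0,0.01,0,0,0,0],[-0.015,0.01,-0.06,0,0,0],[-0.03,0.01,-0.1,0,0,0],[-0.06,0.01,-0.18,0,0,0],[-0.1,0.01,-0.25,0,0,0],[-0.13,0.01,-0.31,0,0,0],[-0.154,0.01,-0.352,0,0,0],[-0.154,0.01,-0.352,0,0,0],[-0.154,0.01,-0.352,0,0,0]]' - 45
python3 - <<'E'
from h import *
p,_=snap('side','side3')
a=cv2.resize(p[190:350,230:390],(560,560),interpolation=3)
cv2.imwrite('pics/z3.png',a[:,:,::-1]); s=get_state();print(s['tcp_pos'],s['ft_force'],s['ft_torque'])
E
```

```text
time: 5.92
tcp_pos: [0.4917, 0.066, 0.1849]
ee_rot: [180.0, -0.0, 90.8]
ft_force: [5.7, 0.1, -4.9]
grip_width: 0.279
grip_force: 45.0
[0.49166144 0.06603282 0.18489168] [ 5.92848822  0.52773658 -4.66736275] [ 0.19554646 -1.334995   -0.0256182 ]
```

View pics/z3.png

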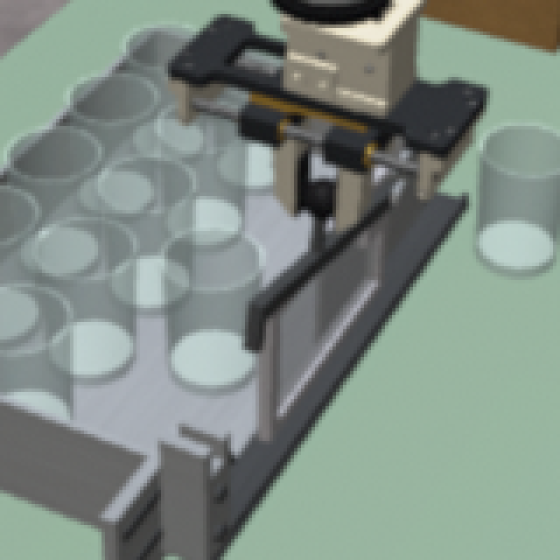

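The bar is raised well above the lip, with the nose at about (262,335) in the crop, and the ball is held between the pads. Now I draw the gate.

```bash
python3 -m inch '[[0.02,0.015,0,0,0,0],[0.06,0.015,0,0,0,0],[0.11,0.015,0,0,0,0],[0.16,0.015,0,0,0,0],[0.21,0.015,0,0,0,0],[0.26,0.015,0,0,0,0],[0.31,0.015,0,0,0,0],[0.34,0.015,0,0,0,0],[0.36,0.015,0,0,0,0],[0.36,0.015,0,0,0,0]]'
```

```text
time: 7.22
tcp_pos: [0.4913, 0.1027, 0.1846]
ee_rot: [-179.9, 0.0, 90.9]
ft_force: [-6.5, -0.5, -3.6]
grip_width: 0.283
grip_force: 45.0
```

```bash
python3 -m inch '[[0.02,-0.007,0,0,0,0],[0.04,-0.007,0,0,0,0],[0.06,-0.007,0,0,0,0],[0.08,-0.007,0,0,0,0],[0.09,-0.007,0,0,0,0],[0.1,-0.007,0,0,0,0]]'; python3 -m inch '[[0.02,0,0,0,0,0],[0.03,0,0,0,0,0],[0.03,0,0,0,0,0]]';python3 -m inch '[[0.02,0,0,0,0,0],[0.03,0,0,0,0,0],[0.03,0,0,0,0,0]]'
```

```text
time: 7.98
tcp_pos: [0.4911, 0.1122, 0.1847]
ee_rot: [-179.9, 0.0, 90.8]
ft_force: [-6.4, -0.7, -5.6]
grip_width: 0.283
grip_force: 45.0
time: 8.35
tcp_pos: [0.491, 0.1154, 0.1848]
ee_rot: [-179.9, -0.0, 90.8]
ft_force: [-6.2, -1.4, -5.7]
grip_width: 0.281
grip_force: 45.0
time: 8.72
tcp_pos: [0.491, 0.1184, 0.1848]
ee_rot: [-179.9, -0.0, 90.8]
ft_force: [-5.0, -0.1, -3.9]
grip_width: 0.283
grip_force: 45.0
```

```bash
for i in 1; do python3 -m inch '[[0.01,0,0,0,0,0],[0.02,0,0,0,0,0],[0.02,0,0,0,0,0]]' | sed -n '1,2p;4p'; python3 -m inch '[[0.01,0,0,0,0,0],[0.02,0,0,0,0,0],[0.02,0,0,0,0,0]]'| sed -n '1,2p;4p'; done
```

```text
time: 9.1
tcp_pos: [0.491, 0.1204, 0.1848]
ft_force: [-5.3, -0.4, -4.9]
time: 9.48
tcp_pos: [0.4909, 0.1224, 0.1848]
ft_force: [-5.9, -1.6, -6.0]
```

```bash
python3 -m inch '[[0.01,0,0,0,0,0],[0.01,0,0,0,0,0],[0.01,0,0,0,0,0]]' | sed -n '2p;4p'; python3 -m inch '[[0.01,0,0,0,0,0],[0.01,0,0,0,0,0],[0.01,0,0,0,0,0]]'| sed -n '2p;4p'
```

```text
tcp_pos: [0.4909, 0.1234, 0.1848]
ft_force: [-5.9, -1.1, -4.2]
tcp_pos: [0.4909, 0.1244, 0.1848]
ft_force: [-5.2, -1.3, -5.1]
```

```bash
python3 -m inch '[[0.01,0,0,0,0,0],[0.01,0,0,0,0,0],[0.01,0,0,0,0,0]]' | sed -n '2p;4p'
```

```text
tcp_pos: [0.4909, 0.1249, 0.1847]
ft_force: [-5.5, -3.3, -5.6]
```

```bash
python3 -m inch '[[0.01,0,0,0,0,0],[0.01,0,0,0,0,0],[0.01,0,0,0,0,0]]' | sed -n '2p;4p'
```

```text
tcp_pos: [0.4908, 0.1253, 0.1844]
ft_force: [-4.9, -4.1, -6.2]
```

Contact is felt at y ≈ 0.1247. I press on gently.

```bash
python3 -m inch '[[0.01,0,0,0,0,0],[0.01,0,0,0,0,0],[0.01,0,0,0,0,0]]' | sed -n '2p;4p'; python3 -m inch '[[0.01,0,0,0,0,0],[0.01,0,0,0,0,0],[0.01,0,0,0,0,0]]' | sed -n '2p;4p'
```

```text
tcp_pos: [0.4908, 0.1258, 0.1843]
ft_force: [-4.0, -5.1, -6.9]
tcp_pos: [0.4908, 0.1264, 0.1842]
ft_force: [-2.8, -6.7, -9.3]
```

```bash
python3 -m inch '[[0.01,0,0,0,0,0],[0.01,0,0,0,0,0],[0.01,0,0,0,0,0]]' | sed -n '2p;4p'; python3 -m inch '[[0.01,0,0,0,0,0],[0.01,0,0,0,0,0],[0.01,0,0,0,0,0]]' | sed -n '2p;4p'
```

```text
tcp_pos: [0.4908, 0.1269, 0.184]
ft_force: [-3.0, -6.9, -9.1]
tcp_pos: [0.4908, 0.1274, 0.1839]
ft_force: [-3.5, -9.4, -10.2]
```

```bash
python3 -m inch '[[0.01,0,0,0,0,0],[0.01,0,0,0,0,0],[0.01,0,0,0,0,0]]' | sed -n '2p;4p';  python3 - <<'E'
from h import *
f=[]
for i in range(4):
    read_camera('side'); f.append(get_state()['ft_force'])
print(np.mean(f,0),np.std(f,0))
E
```

```text
tcp_pos: [0.4908, 0.128, 0.1838]
ft_force: [-3.0, -9.7, -10.9]
[ -2.56684104  -9.87447262 -10.32596797] [0.60160319 0.5507325  0.43511304]
```

```bash
python3 -m inch '[[0.01,0,0,0,0,0],[0.01,0,0,0,0,0],[0.01,0,0,0,0,0]]' | sed -n '2p;4p'; python3 -m inch '[[0.02,0,0.035,0,0,0],[0.035,0,0.07,0,0,0],[0.035,0,0.07,0,0,0],[0.035,0,0.07,0,0,0]]' | sed -n '2p;4p'
```

```text
tcp_pos: [0.4908, 0.1285, 0.1836]
ft_force: [-1.3, -11.8, -11.5]
tcp_pos: [0.4907, 0.1323, 0.1768]
ft_force: [-3.1, -9.9, -8.6]
```

```bash
python3 -m inch '[[0.02,0,0.035,0,0,0],[0.045,0,0.065,0,0,0],[0.045,0,0.065,0,0,0],[0.045,0,0.065,0,0,0]]' | sed -n '2p;4p'
```

```text
tcp_pos: [0.4907, 0.136, 0.1702]
ft_force: [-2.5, -12.4, -8.7]
```

```bash
python3 -m inch '[[0.013,0,0.035,0,0,0],[0.025,0,0.066,0,0,0],[0.025,0,0.066,0,0,0],[0.025,0,0.066,0,0,0]]' | sed -n '2p;4p'
```

```text
tcp_pos: [0.4906, 0.1388, 0.1638]
ft_force: [-3.1, -11.0, -6.4]
```

```bash
python3 -m inch '[[0.013,0,0.03,0,0,0],[0.023,0,0.06,0,0,0],[0.023,0,0.06,0,0,0],[0.023,0,0.06,0,0,0]]' | sed -n '2p;4p';python3 -m inch '[[0,0,0.01,0,0,0],[0,0,0.01,0,0,0]]' | sed -n '2p;4p'
```

```text
tcp_pos: [0.4906, 0.1413, 0.1582]
ft_force: [-4.6, -11.3, -2.0]
tcp_pos: [0.4906, 0.1414, 0.1581]
ft_force: [-8.6, -14.3, 10.2]
```

The bar is on the notch floor: z force jumped and the height fits level. I relax gradually.

```bash
python3 -m inch '[[0,0,-0.008,0,0,0],[0,0,-0.008,0,0,0],[-0.01,0,-0.008,0,0,0],[-0.02,0,-0.008,0,0,0],[-0.02,0,-0.008,0,0,0]]' | sed -n '2p;4p';python3 -m inch '[[-0.01,0,0,0,0,0],[-0.02,0,0,0,0,0],[-0.02,0,0,0,0,0]]' | sed -n '2p;4p'
```

```text
tcp_pos: [0.4906, 0.1404, 0.1582]
ft_force: [-5.0, -9.0, -1.3]
tcp_pos: [0.4906, 0.1393, 0.1583]
ft_force: [-4.3, -5.6, -3.5]
```

```bash
python3 -m inch '[[-0.01,0,0,0,0,0],[-0.02,0,0,0,0,0],[-0.02,0,0,0,0,0]]' | sed -n '2p;4p';python3 -m inch '[[-0.01,0.008,0,0,0,0],[-0.01,0.008,0,0,0,0]]' | sed -n '2p;4p'
```

```text
tcp_pos: [0.4906, 0.1392, 0.1584]
ft_force: [-5.4, -0.1, -6.4]
tcp_pos: [0.4907, 0.1391, 0.1584]
ft_force: [-9.2, 2.8, -4.7]
```

The gate stops at y = 0.139 while I back off, so the latch is holding. I neutralise the forces and open.

```bash
python3 -m inch '[[0.008,-0.02,0.003,0,0,0],[0.008,-0.02,0.003,0,0,0]]' | sed -n '2p;4p';python3 -m inch '[[0,0,0,0,0,0],[0,0,0,0,0,0],[0,0,0,0,0,0],[0,0,0,0,0,0],[0,0,0,0,0,0]]' 60 | tail -5
```

```text
tcp_pos: [0.4906, 0.1391, 0.1586]
ft_force: [-0.8, 0.8, -5.9]
tcp_pos: [0.4902, 0.1387, 0.1584]
ee_rot: [180.0, -0.0, 90.8]
ft_force: [0.7, 1.0, 1.0]
grip_width: 0.654
grip_force: 0.0
```

Released. I move straight up, then back towards the robot for a clear view.

```bash
python3 -m inch '[[0,0,-0.25,0,0,0],[0,0,-0.6,0,0,0],[0,0,-1,0,0,0],[0,0,-1,0,0,0]]' | sed -n '1,2p;4p'; python3 -m inch '[[-0.4,-0.3,-0.3,0,0,0],[-0.8,-0.6,-0.5,0,0,0],[-0.8,-0.6,-0.5,0,0,0],[-0.8,-0.6,-0.5,0,0,0]]' | sed -n '1,2p;4p'
python3 - <<'E'
from h import *
p,_=snap('side','side4');q,_=snap('top','top4')
a=cv2.resize(p[210:350,240:380],(560,560),interpolation=3)
cv2.imwrite('pics/z4.png',a[:,:,::-1])
E
```

```text
time: 18.68
tcp_pos: [0.4915, 0.1396, 0.2612]
ft_force: [1.3, -0.4, -0.2]
time: 19.18
tcp_pos: [0.4312, 0.0578, 0.3079]
ft_force: [0.1, -0.9, -1.2]
```

View pics/z4.png

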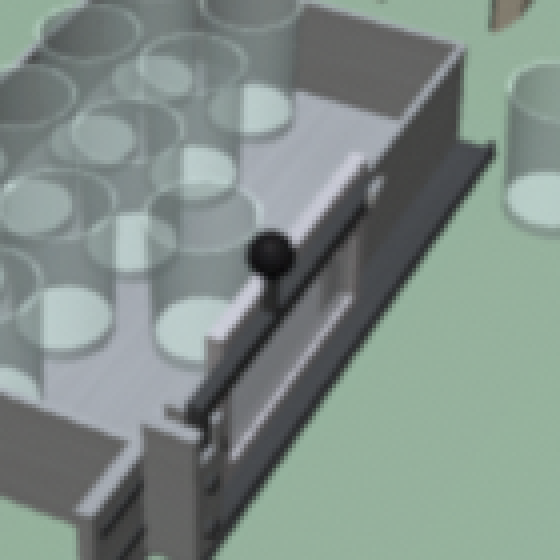

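The picture shows the gate shut, with the bar's nose seated in the keeper's notch at about (200,415) in the crop. The tumblers are where they were, and the hand is clear.

```bash
python3 - <<'E'
from h import *
print(plane('side',307.5,273.75,.157).round(3)); print(hand_in())
E
```

```text
[0.49  0.137 0.157]
the job is handed in; nothing more can be done
None
```

The gate is shut and latched, with the bar down in the keeper's notch; I pressed the buffer at about 10–14 N by hand force, let go, left the tumblers in view where they stood, and handed the job in at about 19 s.

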